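Lock the head support of a racquet stringing bed

ROBOT

A 6-joint arm with a two-finger parallel gripper is mounted at the origin on the work surface. World frame = base frame: x ahead of the robot, y to its left, z up, the work surface at z = 0. Lengths are in m, angles in rad, forces in N, time in s.
With the tool pointing down it reaches from about 0.275 to 0.725 m from the base axis. Payload 5.6 kg.
Tool frame: the origin (TCP) lies midway between the tips of the shut fingers; the grasp point (between the pads) lies 19 mm behind it (arm.hold_point_z is the distance from the TCP to the grasp point, in m); x points along the fingers, y is the direction in which the jaws open and shut, and the axes are right-handed (so a half turn about x gives the same grasp; the last joint's range is limited). The gripper opens to 85 mm and grips with 20 to 120 N. Pads are 22 mm wide; open, the fingers measure 114 mm over their backs; the gripper's body (76 mm by 85 mm) begins 54 mm behind the grasp point. The pads swing forward as they close: fully open they stand 13 mm farther back than shut.
Start: joints at [-0.964, 0.255, 0.108, 0, -1.424, -0.285], TCP at [0.174, -0.522, 0.193] pointing down, gripper open.
Joint ranges: [-2.95, 2.95], [-1.21, 1.97], [-1.09, 1.5], [-2.87, 1.71], [-2.94, -0.07], [-3.05, 3.05]. Speed limits (rad/s): [2.57, 2.57, 3.14, 3.14, 3.14, 3.14].

INTERFACE

Orientations are given as a unit quaternion [x, y, z, w].
In Python, from workcell import arm gives the robot as it stands.
- The arm moves only by the shell command python3 -m creep 'ROWS'. ROWS is JSON, a list of rows, each an object with "linear": the shift along the world's x, y, z in units of 30 mm (1.0 is 30 mm), a list of three; "spin": the turn about the world's z in units of 6 degrees (1.0 is 6 degrees); "fingers": the finger opening in mm, from 0 to 85.4. A call has 1 to 20 rows; each row is the pose to reach, as a shift and turn from the pose commanded when the call began; what a row does not reach only later rows make up. A row lasts 1/8 s, in which the tool goes at most 62.5 mm and 10.7 degrees, less where a joint would pass 70% of its speed; a pose out of reach is approached as far as the arm can. A call with a gripper value outside its range is refused whole. The fingers move at their own pace and stop on an object; the grip force is fixed at half the most. Time passes only in rows, so rows that repeat a pose let the fingers close. It gives the time, the measured TCP pose, the force and the opening at its end, in the units of the state.
- arm.get_obs(): the state, without advancing time (a new reading comes with each control period).
- arm.snapshot(name): name is "scene" or "side" or "wrist"; returns a dict with "image" (420x560x3 uint8, red, green, blue), "vertical_fov" (degrees; the focal length in pixels is half the picture's height over the tangent of half this angle, whatever the lens; pixels are square), "cx", "cy" (the principal point, pixels), "R" (3x3) and "t" (3): a world point X has camera coordinates R X + t. Camera axes: x right, y down, z forward; pixel columns grow to the right and rows downward; lengths in m; the calibration is good to about 2 mm. A picture is of the moment at which its call begins. There is no depth.
- arm.sign_off(): hands the job in, once; it reports no verdict.
The state is a dict: "clock": time; "q": joint angles; "qd": joint speeds; "tau": joint torques, N m; "position": TCP position; "tcp_rot": TCP orientation; "wrist_force": force on the tool from outside, world axes, zero at the start; "ft_torque": the same for the moment, N m; "opening": opening from 0.0 (shut) to 1.0 (fully open).
Only numpy, scipy, OpenCV 4.12 (cv2) and the standard library are available. Lean on these libraries where they do the work, as an engineer would, in place of code of your own. Each camera call takes 0.05 s, during which the arm holds its last target. There are 200 camera calls.

TASK

Lock the racquet frame into the stringing bed: press the green spring catch bar all the way down with one fingertip and, keeping it held down the whole way, push the red thumb plate of the bolt with the other fingertip until the bolt is fully home at the head end of the racquet; then let the catch spring back up. Only touch and push, grasp nothing; keep off the blue racquet frame and leave the tools and other things lying around where they are.

Things in the scene. Friction and masses are not known exactly. Their poses are not given: they have to be found in the camera images.
- jig: Stringing bed: grey base plate 130 (x) by 360 (y) by 12 mm, fixed. Origin: centre of its underside, on the shelf. +y points along the racquet to the head tip, the way the bolt slides home; z up. The green catch bar lies along y, centred at x = -27 mm; the red thumb plate is centred at x = +27 mm. Between them (x -14 to +14, y below +70 mm) nothing is higher than 28 mm.
- catch_top (a point): Centre of the flat top face, 26 mm (x) by 110 mm (y), of the green spring catch bar: at (-27, -20, 45) mm in the stringing bed's frame when up; moves down with the bar. A fingertip can slide along it while holding it down.
- catch (a joint): How far the green catch bar is pressed, m: 0 = up (locked), 0.008 = fully down on its stop. Spring: about 3 N to start, 7 N fully down; it rises by itself when let go. The bolt is free only while the bar is pressed more than 5 mm; let up on the way, its tooth drops into the next gap of the bolt's ladder (15 mm pitch) and locks it.
- bolt_push (a point): Middle of the push face of the bolt's red thumb plate, facing the racquet's handle (-y of the stringing bed); at (27, -30, 50) mm in that frame when drawn back; moves with the bolt. Plate 26 mm (x) by 12 mm (y), top 65 mm above the shelf, standing on the steel bolt bar. For 70 mm behind the plate (handle side) nothing over the bolt bar is higher than 28 mm above the shelf.
- bolt (a joint): How far the bolt has slid along +y of the stringing bed, m: 0 to 0.0015 at the start (drawn back), 0.045 = fully home on its hard stop, its black rubber pad against the inside of the frame at the head tip. About 3 N of friction; stays where left. At home the catch rises into the last gap and locks it (2 mm of play).
- racquet: Blue unstrung squash racquet frame lying flat, clamped in the stringing bed and fixed to it; same origin and axes as the stringing bed. Tube 19 mm thick, its centre line 50 mm and its top 60 mm above the shelf. The head is an oval of about 190 mm (x) by 240 mm (y) inside, around the mechanism; the handle reaches to y = -530 mm.
- grommets: Bystander: loose yellow nylon grommet strip, 170 by 12 mm, 11 mm high, long along its y; origin at the centre of its underside.
- reamer: Bystander: loose bone-handled reamer, 165 mm long along its y, 22 mm wide, 20 mm high; origin underneath, near the middle.
- cutter: Bystander: loose chrome side cutter with red handles, 130 mm long along its y, 50 mm wide, 12 mm high; origin underneath, near the middle.
- ruler: Bystander: loose aluminium ruler 310 mm (its y) by 30 mm by 3 mm; origin at the centre of its underside.
- tape: Bystander: loose orange roll of grip tape lying flat, diameter 64 mm, 28 mm high; origin at the centre of its underside.
- tin: Bystander: loose blue jar, diameter 48 mm, 60 mm high; origin at the centre of its underside.

How it is judged:
By the outcome, as a careful person would: the job done as asked, in the order asked, and still so for the second after the job is handed in, with the robot touching nothing.
It also fails if it takes over 32 s, if anything falls off the work surface, if the arm or the gripper's body presses on something with over 40 N, if the wrist force passes 120 N, or if a joint passes its speed limit or range.

## Working session

There is one attempt and no reset: what is moved stays moved. The work goes in short steps, Python scripts to look and compute and a shell command to move; the robot and the scene stay as the last step left them, time stands still between calls to the robot, and variables do not carry over. Pictures are saved under pics/ and viewed, about 8 in all and at most 12, crops included, and the job is handed in when it is done.

```bash
mkdir -p pics
cat > h.py <<'E'
import numpy as np, cv2
from workcell import arm
def snap(n,f):
    s=arm.snapshot(n); cv2.imwrite('pics/'+f,cv2.cvtColor(np.asarray(s['image']),cv2.COLOR_RGB2BGR)); return s
def ray(s,u,v):
    f=210/np.tan(np.radians(s['vertical_fov'])/2); R=np.array(s['R']); t=np.array(s['t'])
    return -R.T@t, R.T@np.array([(u-s['cx'])/f,(v-s['cy'])/f,1])
def onz(s,u,v,z):
    c,d=ray(s,u,v); return c+d*(z-c[2])/d[2]
def proj(s,X):
    f=210/np.tan(np.radians(s['vertical_fov'])/2); p=np.array(s['R'])@np.array(X)+s['t']
    return f*p[0]/p[2]+s['cx'], f*p[1]/p[2]+s['cy']
E
python3 - <<'E'
from h import *
import pickle
d={}
for n in ('scene','side'):
    d[n]=snap(n,n+'0.png'); print(n,ray(d[n],280,210))
pickle.dump(d,open('s0.pkl','wb'))
o=arm.get_obs(); print(o)
a=cv2.imread('pics/scene0.png')
E
```

```text
scene (array([ 0.92961681, -0.57401293,  0.51981754]), array([-0.42926543,  0.72875047, -0.53354887]))
side (array([0.51676155, 0.95821972, 1.00426239]), array([ 0.02739322, -0.68868978, -0.72458842]))
{'clock': 0.1, 'q': array([-9.64390205e-01,  2.55701382e-01,  1.07121974e-01, -4.19342096e-04,
       -1.42391016e+00, -2.84636250e-01]), 'qd': array([-0.00190799, -0.00198186,  0.00451158, -0.00092609,  0.00061507,
       -0.00083588]), 'tau': array([-4.52914130e-03, -3.87603700e+01,  2.38472468e+01,  5.37795380e+00,
       -3.83854582e-03, -2.31730837e-05]), 'position': array([ 0.17383734, -0.52126157,  0.19237484]), 'tcp_rot': array([-0.1126477 ,  0.69810402,  0.11385451,  0.69785273]), 'wrist_force': array([ 0.25075364, -0.16386242, -0.16566121]), 'ft_torque': array([ 0.0094299 , -0.00584943,  0.00806164]), 'opening': 0.9991582507357399}
```

View pics/scene0.png

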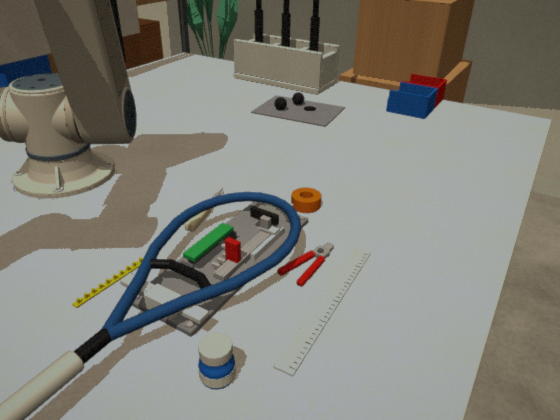

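View pics/side0.png

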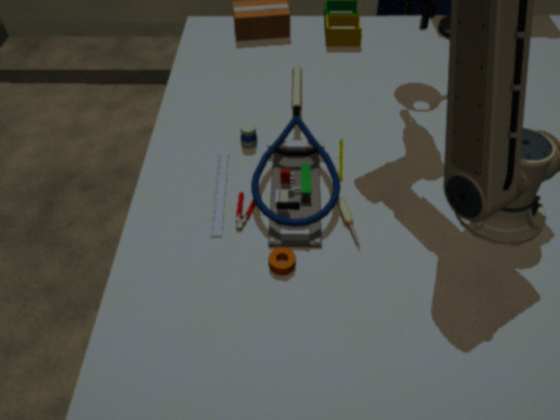

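The scene view shows the green bar at about (210,242), the red plate at (232,250) and the handle at lower left. In the side view green is at (306,180), red at (286,176) and the handle points up, so the head tip is toward world +y.

```bash
cat > m.py <<'E'
from h import *
import pickle
def comp(img,kind,near):
    h=cv2.cvtColor(np.ascontiguousarray(img),cv2.COLOR_RGB2HSV)
    H,S,V=h[...,0].astype(int),h[...,1],h[...,2]
    m=((H>45)&(H<80)&(S>110)&(V>40)) if kind=='g' else (((H<6)|(H>174))&(S>150)&(V>50))
    n,l,st,c=cv2.connectedComponentsWithStats(m.astype(np.uint8))
    k=min((i for i in range(1,n) if st[i,4]>20),key=lambda i:np.hypot(*(c[i]-near)))
    return l==k,c[k],st[k]
def tri(r1,r2):
    A=[];b=[]
    M=np.zeros((3,3));v=np.zeros(3)
    for c,d in (r1,r2):
        d=d/np.linalg.norm(d);P=np.eye(3)-np.outer(d,d);M+=P;v+=P@c
    return np.linalg.solve(M,v)
E
python3 - <<'E'
from m import *
d=pickle.load(open('s0.pkl','rb'))
a,b=d['scene'],d['side']
for k,na,nb in (('g',(210,242),(306,180)),('r',(232,250),(286,176))):
    ma,ca,sa=comp(a['image'],k,na); mb,cb,sb=comp(b['image'],k,nb)
    print(k,ca,sa,cb,sb,'tri',tri(ray(a,*ca),ray(b,*cb)),'z45',onz(a,*ca,.045),onz(b,*cb,.045))
    for m,s in ((ma,a),(mb,b)):
        p=cv2.boxPoints(cv2.minAreaRect(np.argwhere(m)[:,::-1].astype(np.float32)))
        print(np.round([onz(s,*q,.045 if k=='g' else .065)[:2] for q in p],3).tolist())
for n,s in (('scene0',a),('side0',b)):
    im=cv2.imread(f'pics/{n}.png'); x,y=((120,180) if n=='scene0' else (230,110))
    w=200 if n=='scene0' else 140
    np.save('x.npy',0)
    cv2.imwrite(f'pics/{n}c.png',cv2.resize(im[y:y+int(w*.75),x:x+w],(800,600),interpolation=cv2.INTER_CUBIC))
E
```

```text
g [207.54184397 242.06808511] [183 223  50  39 705] [305.49491525 178.45084746] [301 164  10  30 295] tri [ 0.48962742 -0.07456801  0.03861959] z45 [ 0.49577854 -0.08120709  0.045     ] [ 0.48958146 -0.06795088  0.045     ]
[[0.48, -0.129], [0.477, -0.006], [0.512, -0.026], [0.511, -0.143]]
[[0.501, -0.124], [0.477, -0.125], [0.478, -0.014], [0.501, -0.014]]
r [232.40361446 249.25903614] [225 236  16  27 332] [285.09090909 171.04545455] [281 169   9   5  44] tri [ 0.54641078 -0.08377506  0.05350279] z45 [ 0.54393909 -0.07494311  0.045     ] [ 0.54333961 -0.09590091  0.045     ]
[[0.528, -0.073], [0.549, -0.059], [0.589, -0.116], [0.57, -0.129]]
[[0.554, -0.082], [0.533, -0.082], [0.533, -0.067], [0.553, -0.066]]
```

View pics/scene0c.png

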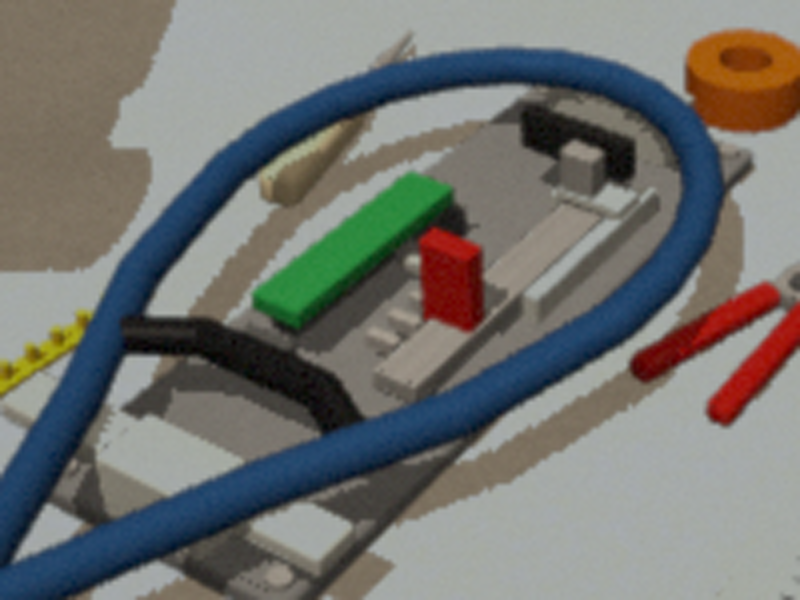

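The crop confirms the layout: the mechanism is nearly aligned with world axes, with clear space behind the red plate. The origin is about (0.516, -0.05). I'll move above the start pose with the jaws along x and the fingers 40 mm apart.

```bash
python3 -m creep '[{"linear":[3,3.6,0],"spin":2,"fingers":40},{"linear":[11.4,14,-1],"spin":11.9,"fingers":40},{"linear":[11.4,14,-1],"spin":11.9,"fingers":40},{"linear":[11.4,14,-1],"spin":11.9,"fingers":40},{"linear":[11.4,14,-1],"spin":11.9,"fingers":40},{"linear":[11.4,14,-1],"spin":11.9,"fingers":40},{"linear":[11.4,14,-1],"spin":11.9,"fingers":40},{"linear":[11.4,14,-1],"spin":11.9,"fingers":40},{"linear":[11.4,14,-1],"spin":11.9,"fingers":40},{"linear":[11.4,14,-1],"spin":11.9,"fingers":40},{"linear":[11.4,14,-1],"spin":11.9,"fingers":40},{"linear":[11.4,14,-1],"spin":11.9,"fingers":40}]'
python3 - <<'E'
from m import *
s=snap('wrist','w1.png'); o=arm.get_obs(); print(o['q'],o['position'],o['tcp_rot'],o['opening'],o['wrist_force'],o['clock'])
print(ray(s,280,210))
m,c,st=comp(s['image'],'g',(280,210)); print('g',c,st)
p=cv2.boxPoints(cv2.minAreaRect(np.argwhere(m)[:,::-1].astype(np.float32)));print(np.round([onz(s,*q,.045)[:2] for q in p],4).tolist())
pickle.dump(s,open('w1.pkl','wb'))
E
```

```text
clock: 1.6
position: [0.5154, -0.1025, 0.1634]
tcp_rot: [-0.499, 0.501, 0.499, 0.501]
wrist_force: [-0.0, -0.5, -0.5]
opening: 0.469
[ 1.01766303e-01  2.17606931e-01 -1.65676610e-02  5.02219679e-05
 -1.33638906e+00 -1.05921010e-01] [ 0.51545983 -0.10258435  0.16342612] [-0.4990284   0.50098168  0.49889793  0.50108769] 0.4712751619319687 [-0.41568972 -0.41552018 -0.33225306] 1.65
(array([ 0.51566324, -0.18432256,  0.34450653]), array([-0.0022866 ,  0.3075798 , -0.95157407]))
g [304.14791667 219.45333333] [ 291  171   28  100 2400]
[[0.5032, -0.0182], [0.502, -0.1285], [0.4772, -0.1279], [0.4755, -0.0174]]
```

View pics/w1.png

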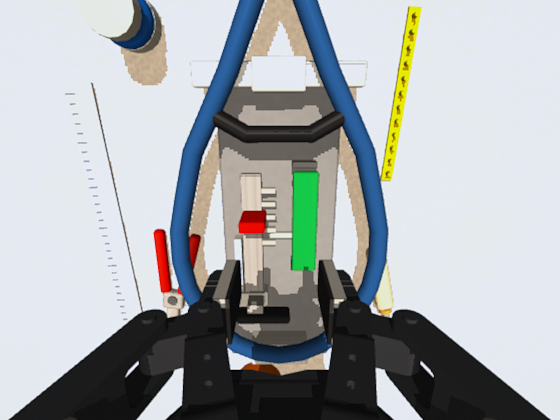

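The wrist view shows the green bar upright at (304,219), the red plate at (252,222) and the fingertips at (228,295) and (332,295). Jig yaw is about 0, the origin is about (0.5165, -0.053) and the push face is at y≈-0.083. I'll come down to just above the bar.

```bash
python3 -m creep '[{"linear":[0.03,0,-1.2],"spin":0,"fingers":42},{"linear":[0.03,0,-2.4],"spin":0,"fingers":42},{"linear":[0.03,0,-3.2],"spin":0,"fingers":42},{"linear":[0.03,0,-3.7],"spin":0,"fingers":42},{"linear":[0.03,0,-3.7],"spin":0,"fingers":42},{"linear":[0.03,0,-3.7],"spin":0,"fingers":42}]'
python3 - <<'E'
from m import *
s=snap('wrist','w2.png'); t=snap('scene','s2.png')
im=cv2.imread('pics/s2.png')[180:330,120:320]
a=cv2.resize(im,(533,400),interpolation=cv2.INTER_CUBIC); b=cv2.imread('pics/w2.png')[100:400,180:380]
cv2.imwrite('pics/c2.png',np.hstack([a,cv2.resize(b,(267,400))]))
o=arm.get_obs();print(o['position'],o['wrist_force'],o['opening'],o['clock'])
E
```

```text
clock: 2.4
position: [0.5177, -0.102, 0.0534]
tcp_rot: [-0.5, 0.5, 0.499, 0.501]
wrist_force: [-0.6, -0.5, 0.5]
opening: 0.494
[ 0.51775839 -0.10180642  0.05336441] [0.1085421  0.91423808 0.30006018] 0.4906544599985823 2.5
```

View pics/c2.png

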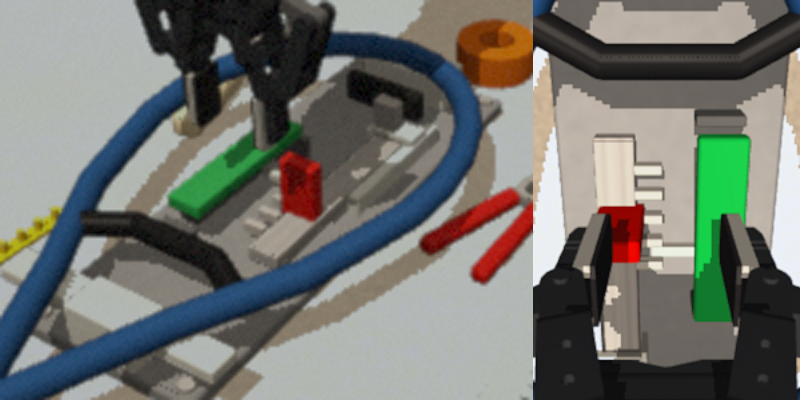

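Run:
```python
from m import *
from scipy.spatial.transform import Rotation as Ro
s=arm.snapshot('scene'); w=arm.snapshot('wrist'); o=arm.get_obs(); p=o['position']
print(Ro.from_quat(o['tcp_rot']).as_matrix().round(3))
for n,X in (('tcp',p),('+x',p+[.028,0,0]),('-x',p-[.028,0,0]),('push',[.5435,-.083,.05]),('g+',[.4895,-.018,.045]),('g-',[.4895,-.128,.045])):
    u,v=proj(s,X); a,b=proj(w,X)
    print(n,X,'scenecrop',round((u-120)*533/200),round((v-180)*400/150),'wristcrop',round(533+(a-180)*267/200),round((b-100)*4/3))
```

```text
[[ 0.002 -1.     0.003]
 [ 0.     0.003  1.   ]
 [-1.    -0.002  0.   ]]
tcp [ 0.51744391 -0.10174044  0.05301032] scenecrop 239 183 wristcrop 667 192
+x [ 0.54544391 -0.10174044  0.05301032] scenecrop 275 197 wristcrop 609 192
-x [ 0.48944391 -0.10174044  0.05301032] scenecrop 204 168 wristcrop 724 192
push [0.5435, -0.083, 0.05] scenecrop 291 185 wristcrop 615 223
g+ [0.4895, -0.018, 0.045] scenecrop 284 116 wristcrop 716 321
g- [0.4895, -0.128, 0.045] scenecrop 178 200 wristcrop 724 135
```

Run:
```python
from m import *
s=arm.snapshot('scene'); w=arm.snapshot('side'); p=arm.get_obs()['position']; out=[]
for c,x0,y0,W in ((s,150,140,120),(w,250,130,90)):
    im=cv2.cvtColor(np.asarray(c['image']),cv2.COLOR_RGB2BGR); k=400/W
    z=cv2.resize(im[y0:y0+int(W*1.25),x0:x0+W],(400,500),interpolation=cv2.INTER_CUBIC)
    z=np.clip(z.astype(int)*1.6,0,255).astype(np.uint8)
    for X,col in ((p+[.028,0,0],(255,0,255)),(p-[.028,0,0],(255,255,0))):
        u,v=proj(c,X); cv2.circle(z,(int((u-x0+.5)*k),int((v-y0+.5)*k)),4,col,-1)
    out.append(z)
cv2.imwrite('pics/c3.png',np.hstack(out)); print(arm.get_obs()['clock'],p)
```

```text
2.7 [ 0.51717831 -0.10172674  0.05266186]
```

View pics/c3.png

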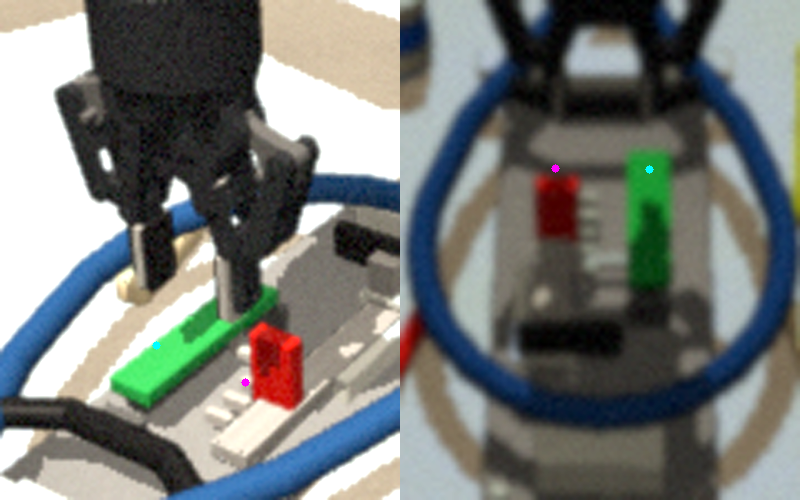

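Run:
```python
from m import *
s=arm.snapshot('scene'); w=arm.snapshot('side')
for n,(a,b),(c,d) in (('+x',(235,318),(548,108)),('-x',(152,292),(648,108))):
    r1=ray(s,150+a*.3,140+b*.3); r2=ray(w,250+(c-400)*.225,130+d*.225)
    print(n,tri(r1,r2))
    for z in (.08,.09,.1,.11): print(z,onz(s,150+a*.3,140+b*.3,z),onz(w,250+(c-400)*.225,130+d*.225,z))
```

```text
+x [ 0.54732302 -0.10707392  0.09383789]
0.08 [ 0.53402031 -0.09185586  0.08      ] [ 0.54839768 -0.12268595  0.08      ]
0.09 [ 0.54301487 -0.10281852  0.09      ] [ 0.54805539 -0.11099116  0.09      ]
0.1 [ 0.55200943 -0.11378118  0.1       ] [ 0.54771311 -0.09929637  0.1       ]
0.11 [ 0.56100399 -0.12474385  0.11      ] [ 0.54737082 -0.08760158  0.11      ]
-x [ 0.49230233 -0.10762774  0.0909589 ]
0.08 [ 0.48541181 -0.09612706  0.08      ] [ 0.48922565 -0.12333149  0.08      ]
0.09 [ 0.49551157 -0.1069926   0.09      ] [ 0.48952358 -0.11162971  0.09      ]
0.1 [ 0.50561132 -0.11785815  0.1       ] [ 0.4898215  -0.09992793  0.1       ]
0.11 [ 0.51571108 -0.1287237   0.11      ] [ 0.49011942 -0.08822616  0.11      ]
```

The reported TCP z (0.053) disagrees with two camera views, which both put the tips at z≈0.092 with x and y as reported. I'll trust the pictures and go down in small steps, watching the force.

```bash
python3 -m creep '[{"linear":[0,0,-0.4],"spin":0,"fingers":42},{"linear":[0,0,-0.8],"spin":0,"fingers":42},{"linear":[0,0,-1.0],"spin":0,"fingers":42},{"linear":[0,0,-1.0],"spin":0,"fingers":42},{"linear":[0,0,-1.0],"spin":0,"fingers":42}]'; python3 -m creep '[{"linear":[0,0,-0.1],"spin":0,"fingers":42},{"linear":[0,0,-0.2],"spin":0,"fingers":42},{"linear":[0,0,-0.2],"spin":0,"fingers":42}]'
python3 - <<'E'
from m import *
s=arm.snapshot('scene'); w=arm.snapshot('wrist'); o=arm.get_obs(); print(o['position'],o['wrist_force'],o['clock'])
f=lambda c:cv2.cvtColor(np.asarray(c['image']),cv2.COLOR_RGB2BGR)
a=cv2.resize(f(s)[170:290,150:270],(400,400),interpolation=cv2.INTER_CUBIC); b=cv2.resize(f(w)[150:350,180:380],(400,400))
cv2.imwrite('pics/c4.png',np.hstack([a,b]))
E
```

```text
clock: 3.42
position: [0.5172, -0.1018, 0.0224]
tcp_rot: [-0.499, 0.501, 0.499, 0.501]
wrist_force: [0.1, -0.2, 0.5]
opening: 0.495
clock: 3.8
position: [0.5166, -0.1018, 0.0159]
tcp_rot: [-0.499, 0.501, 0.499, 0.501]
wrist_force: [0.3, -0.9, 0.7]
opening: 0.49
[ 0.51689033 -0.1017713   0.01618657] [-0.34241877 -0.46347074 -1.06695672] 3.9
```

View pics/c4.png

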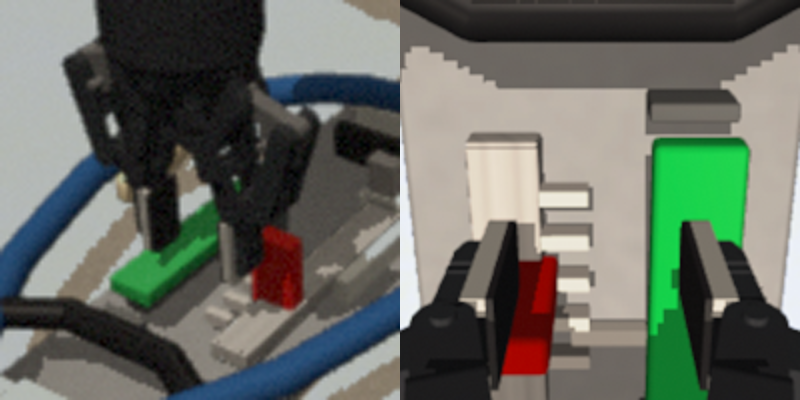

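The fingertips are now just above the green bar and behind the red plate, and there's no force yet. I'll keep going down in small steps.

```bash
python3 -m creep '[{"linear":[0,0,-0.1],"spin":0,"fingers":42},{"linear":[0,0,-0.2],"spin":0,"fingers":42},{"linear":[0,0,-0.2],"spin":0,"fingers":42}]';python3 -m creep '[{"linear":[0,0,-0.1],"spin":0,"fingers":42},{"linear":[0,0,-0.1],"spin":0,"fingers":42}]';python3 -m creep '[{"linear":[0,0,-0.1],"spin":0,"fingers":42},{"linear":[0,0,-0.1],"spin":0,"fingers":42}]'
```

```text
clock: 4.28
position: [0.5166, -0.1018, 0.0098]
tcp_rot: [-0.499, 0.501, 0.499, 0.501]
wrist_force: [0.2, 0.0, 0.4]
opening: 0.491
clock: 4.53
position: [0.5166, -0.1018, 0.0069]
tcp_rot: [-0.499, 0.501, 0.499, 0.501]
wrist_force: [-0.4, -0.6, 0.4]
opening: 0.488
clock: 4.78
position: [0.5171, -0.1018, 0.0044]
tcp_rot: [-0.5, 0.501, 0.499, 0.501]
wrist_force: [-0.3, 0.6, 2.0]
opening: 0.493
```

```bash
python3 -m creep '[{"linear":[0,0,-0.1],"spin":0,"fingers":42},{"linear":[0,0,-0.1],"spin":0,"fingers":42}]';python3 -m creep '[{"linear":[0,0,-0.1],"spin":0,"fingers":42},{"linear":[0,0,-0.1],"spin":0,"fingers":42}]';python3 -m creep '[{"linear":[0,0,-0.05],"spin":0,"fingers":42},{"linear":[0,0,-0.05],"spin":0,"fingers":42}]';python3 -m creep '[{"linear":[0,0,-0.05],"spin":0,"fingers":42},{"linear":[0,0,-0.05],"spin":0,"fingers":42}]'
```

```text
clock: 5.03
position: [0.5172, -0.1018, 0.0014]
tcp_rot: [-0.5, 0.501, 0.499, 0.501]
wrist_force: [-0.2, 0.2, 3.9]
opening: 0.493
clock: 5.28
position: [0.5172, -0.1019, -0.0015]
tcp_rot: [-0.5, 0.501, 0.499, 0.501]
wrist_force: [0.1, -0.2, 5.3]
opening: 0.493
clock: 5.52
position: [0.5172, -0.1019, -0.0028]
tcp_rot: [-0.5, 0.501, 0.499, 0.501]
wrist_force: [-2.6, -0.7, 6.8]
opening: 0.487
clock: 5.78
position: [0.5173, -0.102, -0.0032]
tcp_rot: [-0.5, 0.5, 0.499, 0.501]
wrist_force: [-3.3, 0.3, 15.0]
opening: 0.492
```

The catch is on its stop: the force jumped to 15 N after about 8 mm of travel. Now I'll push along +y with the catch held down.

```bash
python3 -m creep '[{"linear":[0,0.1,0],"spin":0,"fingers":42},{"linear":[0,0.2,0],"spin":0,"fingers":42},{"linear":[0,0.3,0],"spin":0,"fingers":42},{"linear":[0,0.4,0],"spin":0,"fingers":42},{"linear":[0,0.5,0],"spin":0,"fingers":42},{"linear":[0,0.5,0],"spin":0,"fingers":42}]'; python3 -m creep '[{"linear":[0,0.1,0],"spin":0,"fingers":42},{"linear":[0,0.2,0],"spin":0,"fingers":42},{"linear":[0,0.3,0],"spin":0,"fingers":42},{"linear":[0,0.3,0],"spin":0,"fingers":42}]'
```

```text
clock: 6.52
position: [0.5184, -0.089, -0.0029]
tcp_rot: [0.501, -0.5, -0.498, -0.5]
wrist_force: [0.1, -8.5, 10.4]
opening: 0.492
clock: 7.02
position: [0.5184, -0.0801, -0.0029]
tcp_rot: [0.501, -0.501, -0.498, -0.5]
wrist_force: [0.3, -9.0, 10.0]
opening: 0.491
```

```bash
python3 -m creep '[{"linear":[0,0.1,-0.02],"spin":0,"fingers":42},{"linear":[0,0.2,-0.02],"spin":0,"fingers":42},{"linear":[0,0.3,-0.02],"spin":0,"fingers":42},{"linear":[0,0.4,-0.02],"spin":0,"fingers":42},{"linear":[0,0.5,-0.02],"spin":0,"fingers":42},{"linear":[0,0.6,-0.02],"spin":0,"fingers":42},{"linear":[0,0.7,-0.02],"spin":0,"fingers":42},{"linear":[0,0.8,-0.02],"spin":0,"fingers":42},{"linear":[0,0.8,-0.02],"spin":0,"fingers":42}]'; python3 -m creep '[{"linear":[0,0.07,0],"spin":0,"fingers":42},{"linear":[0,0.07,0],"spin":0,"fingers":42}]';python3 -m creep '[{"linear":[0,0.07,0],"spin":0,"fingers":42},{"linear":[0,0.07,0],"spin":0,"fingers":42}]'
```

```text
clock: 8.15
position: [0.5185, -0.0567, -0.0029]
tcp_rot: [0.502, -0.501, -0.498, -0.5]
wrist_force: [-1.6, -9.5, 13.7]
opening: 0.495
clock: 8.4
position: [0.5185, -0.0546, -0.0029]
tcp_rot: [0.502, -0.501, -0.498, -0.5]
wrist_force: [-0.6, -10.7, 13.8]
opening: 0.495
clock: 8.65
position: [0.5186, -0.0525, -0.0029]
tcp_rot: [0.502, -0.501, -0.498, -0.5]
wrist_force: [-1.5, -11.7, 14.4]
opening: 0.49
```

```bash
python3 -m creep '[{"linear":[0,0.07,0],"spin":0,"fingers":42},{"linear":[0,0.07,0],"spin":0,"fingers":42}]';python3 -m creep '[{"linear":[0,0.07,0],"spin":0,"fingers":42},{"linear":[0,0.07,0],"spin":0,"fingers":42}]';python3 -m creep '[{"linear":[0,0.07,0],"spin":0,"fingers":42},{"linear":[0,0.07,0],"spin":0,"fingers":42}]'
```

```text
clock: 8.9
position: [0.5186, -0.0504, -0.0029]
tcp_rot: [0.502, -0.501, -0.498, -0.5]
wrist_force: [-1.3, -11.5, 14.4]
opening: 0.495
clock: 9.15
position: [0.5186, -0.0483, -0.0029]
tcp_rot: [0.502, -0.501, -0.498, -0.5]
wrist_force: [-0.6, -11.0, 12.9]
opening: 0.494
clock: 9.4
position: [0.5185, -0.0478, -0.0029]
tcp_rot: [0.502, -0.501, -0.497, -0.499]
wrist_force: [0.8, -18.5, 13.8]
opening: 0.492
```

```bash
python3 -m creep '[{"linear":[0,0.05,0],"spin":0,"fingers":42},{"linear":[0,0.05,0],"spin":0,"fingers":42}]'
python3 - <<'E'
from m import *
s=arm.snapshot('scene'); w=arm.snapshot('side'); o=arm.get_obs(); print(o['position'],o['wrist_force'],o['clock'])
f=lambda c:cv2.cvtColor(np.asarray(c['image']),cv2.COLOR_RGB2BGR)
a=cv2.resize(f(s)[180:300,170:290],(400,400),interpolation=cv2.INTER_CUBIC); b=cv2.resize(f(w)[140:250,245:355],(400,400),interpolation=cv2.INTER_CUBIC)
cv2.imwrite('pics/c5.png',np.hstack([a,b]))
E
```

```text
clock: 9.65
position: [0.5185, -0.0477, -0.0028]
tcp_rot: [0.502, -0.502, -0.497, -0.499]
wrist_force: [2.3, -24.1, 12.6]
opening: 0.49
[ 0.51851512 -0.04771933 -0.00286537] [  0.98500518 -24.00981893  12.04643575] 9.75
```

View pics/c5.png

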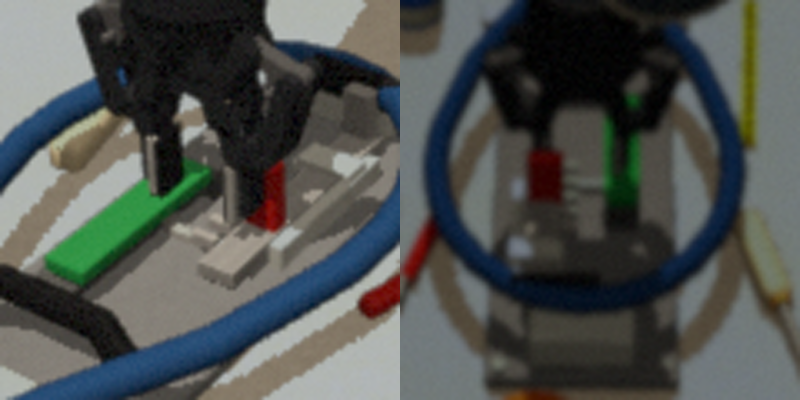

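The picture shows the plate pushed forward with the bolt up against the head end, and the force climbs with no further travel: a hard stop. I'll ease the push a little, let the catch rise, then back off and retract.

```bash
python3 -m creep '[{"linear":[0,-0.04,0],"spin":0,"fingers":42},{"linear":[0,-0.04,0.1],"spin":0,"fingers":42},{"linear":[0,-0.04,0.2],"spin":0,"fingers":42},{"linear":[0,-0.04,0.3],"spin":0,"fingers":42},{"linear":[0,-0.04,0.4],"spin":0,"fingers":42},{"linear":[0,-0.04,0.45],"spin":0,"fingers":42},{"linear":[0,-0.04,0.45],"spin":0,"fingers":42}]'; python3 -m creep '[{"linear":[0,-0.1,0.1],"spin":0,"fingers":42},{"linear":[0,-0.2,0.1],"spin":0,"fingers":42},{"linear":[0,-0.3,0.2],"spin":0,"fingers":42},{"linear":[0,-0.3,1],"spin":0,"fingers":42},{"linear":[0,-0.3,2],"spin":0,"fingers":42},{"linear":[0,-0.3,3.5],"spin":0,"fingers":42},{"linear":[0,-1.5,4.5],"spin":0,"fingers":42},{"linear":[0,-1.5,4.5],"spin":0,"fingers":42},{"linear":[0,-1.5,4.5],"spin":0,"fingers":42}]'
python3 - <<'E'
from m import *
s=arm.snapshot('scene'); w=arm.snapshot('wrist'); o=arm.get_obs(); print(o['position'],o['wrist_force'],o['clock'])
f=lambda c:cv2.cvtColor(np.asarray(c['image']),cv2.COLOR_RGB2BGR)
a=cv2.resize(f(s)[170:320,120:320],(480,360),interpolation=cv2.INTER_CUBIC); b=cv2.resize(f(w)[60:360,160:400],(288,360))
cv2.imwrite('pics/c6.png',np.hstack([a,b]))
m,c,st=comp(s['image'],'g',(210,242)); print(c,st)
for k,z,n in (('g',.045,(300,220)),('r',.065,(250,240))):
    m,c,st=comp(w['image'],k,n); p=cv2.boxPoints(cv2.minAreaRect(np.argwhere(m)[:,::-1].astype(np.float32)))
    print(k,c,st,np.round([onz(w,*q,z)[:2] for q in p],4).tolist())
print([proj(s,[.5165+dx,-.053+y,z]) for dx,y,z in ((-.014,-.075,.045),(-.014,-.075,.037))])
E
```

```text
clock: 10.62
position: [0.5129, -0.0475, 0.0057]
tcp_rot: [-0.498, 0.505, 0.5, 0.497]
wrist_force: [1.3, -17.9, -8.0]
opening: 0.494
clock: 11.75
position: [0.5166, -0.0875, 0.1426]
tcp_rot: [-0.499, 0.501, 0.499, 0.501]
wrist_force: [0.0, 0.4, 0.1]
opening: 0.492
[ 0.51622786 -0.08735846  0.14202982] [0.45364147 0.55388004 0.03570876] 11.85
[207.59343795 242.01854494] [184 223  49  39 701]
g [306.84424221 211.50857543] [ 293  159   30  109 2857] [[0.5053, -0.0185], [0.502, -0.1287], [0.4771, -0.1276], [0.4772, -0.0171]]
r [252.03521127 256.31549296] [238 242  28  29 710] [[0.5545, -0.0547], [0.5296, -0.0547], [0.5301, -0.0256], [0.5558, -0.0257]]
[(np.float64(192.82132732787454), np.float64(257.6254953805626)), (np.float64(193.22740880041067), np.float64(261.4585462921592))]
```

View pics/c6.png

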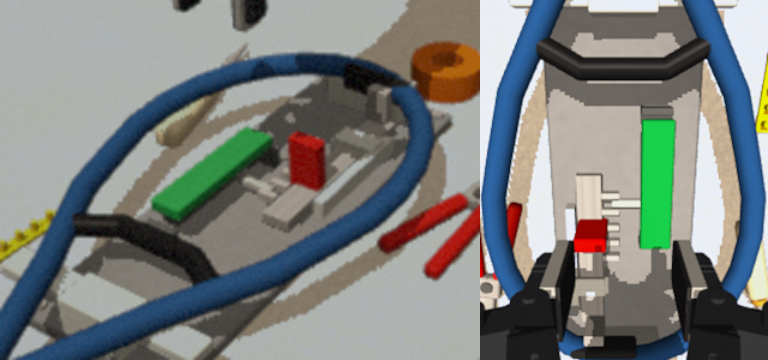

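The final view shows the catch's outline exactly where it was at the start (centroid 207.6, 242.0), so it's fully up. The plate's head-side top edge is at y=-0.0256 against an expected -0.026, so the bolt is home. The gripper is clear, so I'll hand in.

```bash
python3 -c "
from workcell import arm
print(arm.sign_off())"
```

```text
the job is handed in; nothing more can be done
None
```

The bolt is fully home at the head end, the catch has sprung back up, and the job is handed in (about 12 s of the 32 s limit used).

**What I did:** With the fingers 42 mm apart, one tip pressed the green catch down about 8 mm onto its stop. It stayed there under 10–15 N while the other tip pushed the red plate along +y until it hit a hard stop. I then eased off, let the catch rise and lifted clear.

**Last checks:**
- **Catch:** its outline in the scene picture is back where it started, to within 0.1 pixel.
- **Bolt:** the plate's edge measured y = -0.0256 m, against -0.026 m expected when fully home. The push force rose to 24 N with no further travel.
- **Clearance:** the wrist force is about zero. The tools visible in the last crop look undisturbed; the ruler and jar were out of view in it.

**What disagreed:**
- **Height reading:** the reported TCP height was about 35–40 mm lower than the fingertips seen in the camera views. I went by the pictures and the contact force instead.
- **Release:** the wrist briefly read -18 N in y and -8 N in z as the tip slid up the plate, and the tool shifted about 5 mm in x. Nothing looked moved by it afterwards.

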